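# Press a board carrier down and slide it home under the drag spring

## Task

Load the black board carrier into the station: with your fingertips press it down hard on its sprung floor and, while pressing, push it along the channel so that its front passes under the steel bar and the brass drag spring, until it is fully home against the blue end stop. Then let go and move clear. Do not pick up or tip the carrier, and leave the other things on the bench where they are.

Things in the scene. Friction and masses are not known exactly. Their poses are not given: they have to be found in the camera images.
- station: Loading station fixed to the bench: aluminium base 300 x 130 mm, channel 94 mm wide between grey side walls (tops 37 mm above the bench). Origin: centre of the base's underside, on the bench, mid-channel. Its +x axis points along the channel, the way the carrier must slide; z is up.
- bar_entry (a point): Middle of the near lower edge of the dark steel hold-down bar across the channel: 70 mm along the station's +x, 35 mm above the bench. The bar is 14 mm deep along the channel, its top 44 mm above the bench. From its far edge two brass drag spring leaves slope down to noses 44 mm beyond this point.
- stop_face (a point): Middle of the blue end stop's face, 130 mm along the station's +x, 33 mm above the bench; the stop's top is 44 mm above the bench. Its axes are the station's. The carrier's front edge touches it when fully home.
- carrier_center (a point): Centre of the board carrier: loose black tray 150 mm long (its x) x 90 wide x 14 thick, about 0.25 kg, green board inlaid in front. It lies in the channel on the white sprung floor, top 40 mm above the bench, axes along the station's. Not pressed, it is 5 mm too high and butts against the bar. Home, this point is 55 mm along the station's +x from its origin.
- press_pad (a point): Middle of the grey finger pad on the carrier's top, where to press: 50 mm behind the carrier's centre, 40 mm above the bench. The flat runs from the tail edge (25 mm behind) to an orange ridge (back face 20 mm ahead), 8 mm thick, 80 wide, standing 10 mm above the pad: fingertips on the pad can push forward against it.
- sprung_floor (a joint): How far the white floor under the carrier is pressed down (m): 0 free, 0.012 at its bottom stop. It moves straight down and stays level; about 5 N on the carrier starts it, about 15 N bottoms it. At least 0.005 is needed to get under the bar, 0.007 to 0.010 clears it comfortably. With the carrier under the bar and let go it settles near 0.005.
- drag_spring (a joint): Lift angle of the brass drag spring (rad): 0 free, roughly 0.1 to 0.3 with the carrier beneath it. It presses on the carrier's edges with a few newtons.
- heatsink: Bystander, loose, to be left alone: black finned heat sink, 60 x 60 x 30 mm. Origin at its underside, standing or lying near the station.
- screw_jar: Bystander, loose, to be left alone: small clear jar with a blue cap, 50 mm across, 55 mm high. Origin at its underside, standing or lying near the station.
- wire_spool: Bystander, loose, to be left alone: orange spool standing on end, 56 mm across, 40 mm high. Origin at its underside, standing or lying near the station.
- screwdriver: Bystander, loose, to be left alone: yellow-handled screwdriver lying flat beside the station, 170 mm long along its x axis.
- spare_board: Bystander, loose, to be left alone: loose green circuit board, 100 x 60 x 4 mm, lying flat. Origin at its underside, standing or lying near the station.
- spray_bottle: Bystander, loose, to be left alone: white bottle with a red cap, 60 mm across, 150 mm high. Origin at its underside, near the bench's edge.
Mind the look-alikes: they are no part of the job. Of the things shaped like the part that bears carrier_center, the black one is meant.

How it is judged:
On the way, in this order (a step that is already met when the one before it is completed fails the run):
1. the carrier is pressed down with the fingers, at least 4 mm, before its front reaches the bar (x of carrier_center in the frame of station below 0 m and value of joint sprung_floor above 0.004 m and contact force between the fingers and carrier above 2 N), for 0.1 s.
2. with the fingers still on it, its front has gone under the bar and lifted the drag spring (x of carrier_center in the frame of station above 0.025 m and value of joint drag_spring above 0.03 rad and value of joint sprung_floor above 0.004 m and contact force between the fingers and carrier above 1 N), for 0.03 s.
At the end, for the whole second after the job is handed in: The carrier is at rest, level (within 0.05 rad), its front within 4 mm of the end stop, held down (floor more than 3 mm down) under the bar and with the drag spring bearing on it (lifted more than 0.03 rad) (x of carrier_center in the frame of station between 0.051 and 0.058 m and value of joint drag_spring above 0.03 rad and value of joint sprung_floor above 0.003 m and angle between carrier_center's own z axis and vertical below 0.05 rad and linear speed of carrier below 0.01 m/s); the robot touches nothing.
It fails at once if the carrier is lifted more than 8 mm above its free height in the channel, or tipped more than 0.2 rad (z of carrier_center in the frame of station above 0.041 m or angle between carrier_center's own z axis and vertical above 0.2 rad).
It fails at once if one of the other loose things is moved more than 25 mm (distance of any of heatsink, screw_jar, wire_spool, screwdriver, spare_board, spray_bottle from where it was at the start of the episode above 0.025 m).
It also fails if it takes over 35 s, if anything falls off the work surface, if the arm or the gripper's body presses on something with over 40 N, if the wrist force passes 120 N, or if a joint passes its speed limit or range.

## Robot

A 7-joint arm with a two-finger parallel gripper is mounted at the origin on the work surface. World frame = base frame: x ahead of the robot, y to its left, z up, the work surface at z = 0. Lengths are in m, angles in rad, forces in N, time in s.
With the tool pointing down it reaches from about 0.425 to 1.025 m from the base axis. Payload 3.6 kg.
Tool frame: the origin (TCP) lies between the finger pads; the fingertips stand 22 mm ahead of it and the grasp point (between the pads) lies 3 mm ahead of it; y points along the fingers, x is the direction in which the jaws open and shut, and the axes are right-handed (so a half turn about y gives the same grasp; the last joint's range is limited). The gripper opens to 85 mm and grips with 20 to 120 N. Pads are 22 mm wide; open, the fingers measure 114 mm over their backs; the gripper's body (76 mm by 85 mm) begins 54 mm behind the grasp point. The pads swing forward as they close: fully open they stand 13 mm farther back than shut.
Start: joints at [1.169, 0.591, 0.048, 1.609, -0.033, 0.943, -0.034], TCP at [0.22, -0.691, 0.253] pointing down, gripper open.
Joint ranges: [-2.69, 2.69], [-0.47, 2.24], [-1.27, 1.36], [0.19, 2.51], [-1.53, 4.68], [0.08, 2.07], [-3.09, 3.09]. Speed limits (rad/s): [2.57, 2.57, 3.14, 3.14, 3.14, 3.14, 3.14].

## Interface

Orientations are given as a rotation vector (axis times angle).
In Python, from bench import bot gives the robot as it stands.
- The arm moves only by the shell command python3 -m creep 'ROWS' [FORCE]. ROWS is JSON, a list that holds one entry, the list of rows, each a list of 5 numbers: the finger opening in mm, from 0 to 85.4, then the shift along the tool's x, y, z in mm, then the turn about the tool's y in degrees. In form: [[[fingers, dx, dy, dz, turn], ...]]. A call has exactly 10 rows; each row is the pose to reach, as a shift and turn from the pose measured when the call began, along the tool's axes at that moment; what a row does not reach only later rows make up. A row lasts 1/12 s, in which the tool goes at most 41.7 mm and 7.16 degrees, less where a joint would pass 70% of its speed; a pose out of reach is approached as far as the arm can. A call with a gripper value outside its range is refused whole. The fingers move at their own pace and stop on an object; FORCE is the grip in N (left out, the last holds). Time passes only in rows, so rows that repeat a pose let the fingers close, or fill a call up. It gives the time, the measured TCP pose, the force and the opening at its end, in the units of the state.
- bot.get_obs(): the state, without advancing time (a new reading comes with each control period).
- bot.read_camera(name): name is "side" or "top"; returns the picture (400x640x3 uint8, red, green, blue); there is no depth.
- bot.camera_model(name): a dict with "K" (3x3 intrinsics, pixels), "pose" (4x4, takes a point from camera to world coordinates). Camera axes: x right, y down, z forward; pixel columns grow to the right and rows downward; lengths in m; the calibration is good to about 2 mm. A picture is of the moment at which its call begins. camera_model takes no time and is no camera call.
- bot.hand_in(): hands the job in, once; it reports no verdict.
Trained networks look in the newest picture that a camera, given by its name, has taken for a name from the list of things; names that differ only in an ending like _2 or _b are one class to them, and where a whole thing is asked for, a point or a joint stands for the part that bears it (a point fixed in the world has none). Each returns a list of dicts, best first, with "p" (0 to 1); they miss things now and then, are a little off and sometimes report something else, mostly with a low value. They report only what shows in the picture. A call takes as long as a camera call. They do not tell look-alikes from the thing itself.
- bot.cut_out(camera, label): "pixels" (400x640 bool, what is visible of it).
- bot.tip_of(camera, label): "position" ([x, y, z] in m, in world coordinates, good to about 4 mm: a listed point, or the origin of a listed thing).
The state is a dict: "time_s": time; "joints": joint angles; "joint_vel": joint speeds; "tau": joint torques, N m; "ee_pos": TCP position; "tcp_rot": TCP orientation; "wrist_force": force on the tool from outside, world axes, zero at the start; "wrist_torque": the same for the moment, N m; "opening": opening from 0.0 (shut) to 1.0 (fully open).
Only numpy, scipy, OpenCV 4.12 (cv2) and the standard library are available. Lean on these libraries where they do the work, as an engineer would, in place of code of your own. Each camera call takes 0.05 s, during which the arm holds its last target.

## Working session

There is one attempt and no reset: what is moved stays moved. The work goes in short steps, Python scripts to look and compute and a shell command to move; the robot and the scene stay as the last step left them, time stands still between calls to the robot, and variables do not carry over. Pictures are saved under pics/ and viewed, and the job is handed in when it is done.

```bash
ls; mkdir -p pics
cat > h.py <<'E'
from bench import bot
import numpy as np, cv2
from scipy.spatial.transform import Rotation as R
def snap(cam,name,crop=None,scale=1):
    im=bot.read_camera(cam)[:,:,::-1]
    if crop: im=im[crop[1]:crop[3],crop[0]:crop[2]]
    im=cv2.resize(im,None,fx=scale,fy=scale,interpolation=cv2.INTER_CUBIC)
    cv2.imwrite('pics/'+name,im)
def proj(cam,p):
    m=bot.camera_model(cam);K=np.array(m['K']);T=np.linalg.inv(np.array(m['pose']))
    c=T[:3,:3]@np.array(p)+T[:3,3];u=K@c;return u[:2]/u[2]
def ray_z(cam,uv,z):
    m=bot.camera_model(cam);K=np.array(m['K']);T=np.array(m['pose'])
    d=T[:3,:3]@np.linalg.solve(K,[uv[0],uv[1],1]);o=T[:3,3]
    return o+d*(z-o[2])/d[2]
E
python3 - <<'E'
from h import *
np.set_printoptions(precision=4,suppress=True)
snap('side','s1.png');snap('top','t1.png')
o=bot.get_obs();print(o['time_s'],o['ee_pos'],o['tcp_rot'],o['wrist_force'],o['opening'])
print(R.from_rotvec(o['tcp_rot']).as_matrix())
for c in('side','top'):
    for l in('carrier_center','press_pad','bar_entry','stop_face','station'):
        for d in bot.tip_of(c,l): print(c,l,round(d['p'],2),np.array(d['position']))
    print(bot.camera_model(c)['pose'])
E
```

```text
pics
0.1 [ 0.2201 -0.6901  0.2523] [-1.3385  0.98   -0.9772] [0.242  0.2916 0.2215] 0.9982681611324485
[[ 0.3039 -0.0007  0.9527]
 [-0.9527  0.0019  0.3039]
 [-0.002  -1.     -0.0001]]
side carrier_center 0.61 [0.3288 0.5926 0.004 ]
side carrier_center 0.59 [0.5757 0.1257 0.0335]
side press_pad 0.92 [0.5246 0.1243 0.0379]
side press_pad 0.76 [0.3604 0.6246 0.0143]
side bar_entry 0.69 [0.6626 0.1278 0.0335]
side stop_face 0.77 [0.7283 0.1379 0.0319]
side stop_face 0.29 [ 0.594   0.1224 -0.0047]
side station 0.56 [0.5924 0.1244 0.0011]
[[-0.7374 -0.5133  0.4391 -0.0929]
 [-0.6754  0.5633 -0.4758  0.7513]
 [-0.0031 -0.6475 -0.7621  1.1649]
 [ 0.      0.      0.      1.    ]]
top carrier_center 0.74 [0.3309 0.5903 0.0054]
top carrier_center 0.66 [0.5813 0.1272 0.0339]
top press_pad 0.9 [0.3628 0.6315 0.0131]
top press_pad 0.67 [0.5272 0.1247 0.0347]
top bar_entry 0.75 [0.661  0.1318 0.0355]
top stop_face 0.73 [0.7245 0.1371 0.0321]
top station 0.7 [0.5916 0.1285 0.0019]
top station 0.42 [0.528  0.1233 0.0373]
[[ 0.0298 -0.9948  0.0974  0.4219]
 [-0.9995 -0.0293  0.0072  0.0441]
 [-0.0043 -0.0976 -0.9952  1.2414]
 [ 0.      0.      0.      1.    ]]
```

View pics/s1.png

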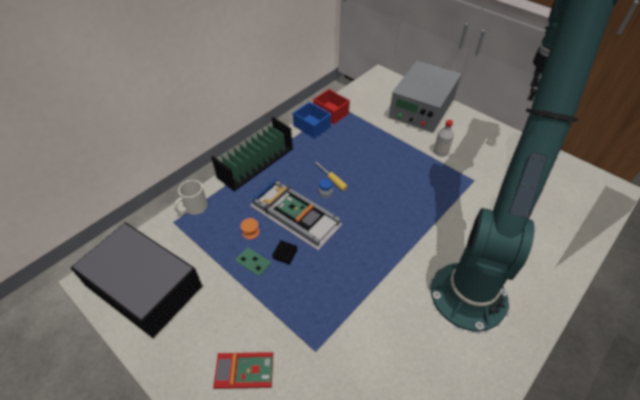

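View pics/t1.png

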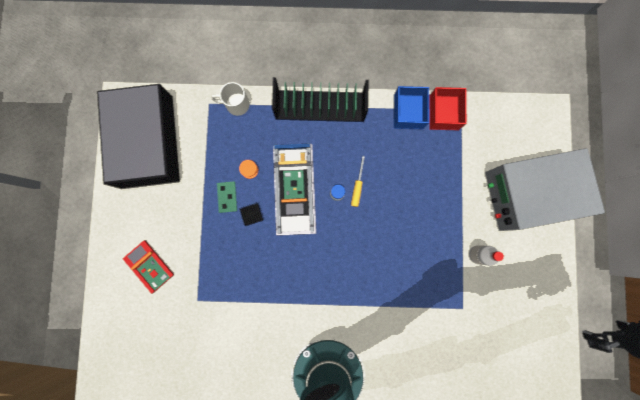

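Run:
```python
from h import *
np.set_printoptions(precision=4,suppress=True)
im=bot.read_camera('top')[:,:,::-1][130:250,210:380]
cv2.imwrite('pics/t2.png',cv2.resize(im,None,fx=4.7,fy=4.7,interpolation=cv2.INTER_CUBIC))
im=bot.read_camera('side')[:,:,::-1][170:260,230:360]
cv2.imwrite('pics/s2.png',cv2.resize(im,None,fx=6,fy=6,interpolation=cv2.INTER_CUBIC))
for c,l,z in(('top','station',.037),('side','station',.0),('top','carrier_center',.04),('top','press_pad',.04),('top','sprung_floor',.026)):
    for d in bot.cut_out(c,l):
        m=d['pixels'].astype(np.uint8); pts=np.argwhere(m)[:,::-1].astype(np.float32)
        r=cv2.minAreaRect(pts); b=cv2.boxPoints(r)
        w=np.array([ray_z(c,q,z) for q in b]); ctr=w.mean(0)
        e=[w[1]-w[0],w[2]-w[1]];L=[np.linalg.norm(x) for x in e];k=int(np.argmax(L))
        a=np.degrees(np.arctan2(e[k][1],e[k][0]))
        print(c,l,round(d['p'],2),len(pts),ctr,L,round(a,1))
```

```text
top station 0.94 2197 [0.5883 0.1271 0.037 ] [np.float64(0.12916756094200052), np.float64(0.29785628528877617)] -175.7
side station 0.92 2010 [0.6074 0.1164 0.    ] [np.float64(0.1710443755305873), np.float64(0.35378787970669906)] -177.1
top carrier_center 0.84 1416 [0.3279 0.5796 0.04  ] [np.float64(0.09546925992022044), np.float64(0.15296161718385065)] -135.9
top carrier_center 0.8 1247 [0.5763 0.1276 0.04  ] [np.float64(0.09071530329453219), np.float64(0.14602447025975213)] -178.2
top press_pad 0.93 1353 [0.3271 0.5793 0.04  ] [np.float64(0.09274637513819087), np.float64(0.1494226486936227)] -136.6
top press_pad 0.85 1292 [0.576  0.1269 0.04  ] [np.float64(0.09103046207339655), np.float64(0.1502728011661285)] -175.8
top sprung_floor 0.84 624 [0.5873 0.1269 0.026 ] [np.float64(0.08980367698418268), np.float64(0.26875677798147557)] -176.7
top sprung_floor 0.34 336 [0.5032 0.2647 0.026 ] [np.float64(0.06238932326689224), np.float64(0.06095435033414022)] -69.7
```

```bash
ls pics
```

```text
s1.png
s2.png
t1.png
t2.png
```

View pics/t2.png

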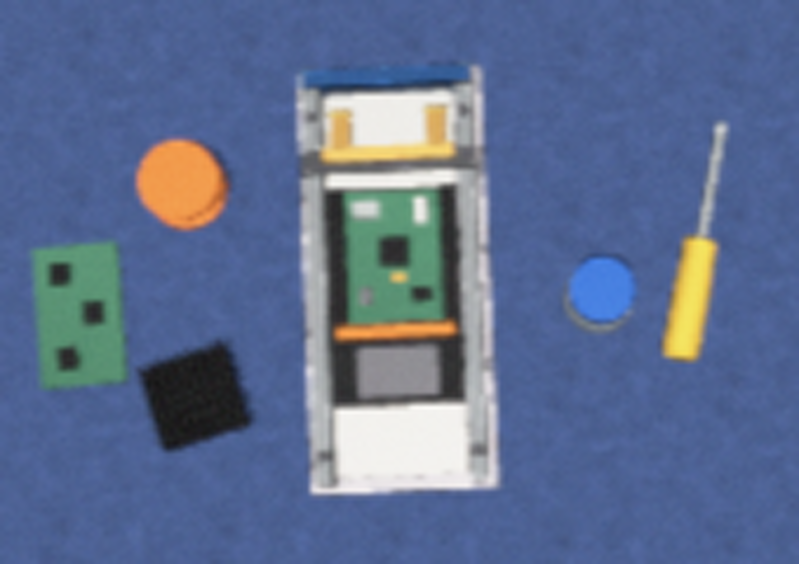

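View pics/s2.png

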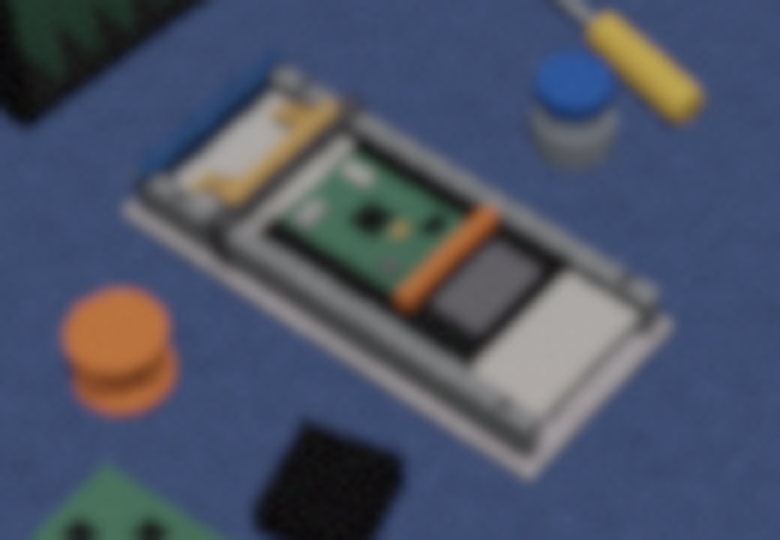

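Run:
```python
from h import *
np.set_printoptions(precision=4,suppress=True)
T=lambda u,v,z: ray_z('top',(210+(u+.5)/4.7-.5,130+(v+.5)/4.7-.5),z)
P={'Lb':(311,493,.01),'Lt':(297,75,.01),'Rb':(497,487,.01),'Rt':(480,66,.01),
'tailL':(332,403,.04),'tailR':(464,400,.04),'frontL':(328,188,.04),'frontR':(457,184,.04),
'ridgeL':(335,340,.05),'ridgeR':(457,334,.05),'padc':(398,371,.04),'stopL':(304,86,.044),'stopR':(468,80,.044)}
W={k:T(*v) for k,v in P.items()}
for k,v in W.items(): print(k,v[:2])
S=lambda u,v,z: ray_z('side',(230+(u+.5)/6-.5,170+(v+.5)/6-.5),z)
for n,u,v,z in(('padc',490,283,.04),('ridgeBackL',408,309,.05),('ridgeBackR',500,213,.05),('tailL',473,357,.04),('tailR',562,262,.04),('base bl',530,478,.01),('base br',672,322,.01),('base tl',128,207,.01)): print('side',n,S(u,v,z)[:2])
for a,b in(('Lb','Lt'),('Rb','Rt'),('tailL','frontL'),('tailR','frontR')):
    d=W[b]-W[a];print(a,np.degrees(np.arctan2(d[1],d[0])))
for i in range(2):
  for c in('side','top'):
    for l in('press_pad','bar_entry','stop_face','station'):
        d=[np.array(d['position']) for d in bot.tip_of(c,l)]; print(c,l,[x for x in d if x[1]<.4][:1])
print(bot.get_obs()['time_s'])
```

```text
Lb [0.4399 0.181 ]
Lt [0.7358 0.2029]
Rb [0.4479 0.0519]
Rt [0.746 0.073]
tailL [0.501  0.1658]
tailR [0.5057 0.076 ]
frontL [0.6493 0.1743]
frontR [0.6547 0.0855]
ridgeL [0.5432 0.1644]
ridgeR [0.5497 0.0819]
padc [0.5242 0.1216]
stopL [0.7195 0.1933]
stopR [0.727  0.0802]
side padc [0.5253 0.1199]
side ridgeBackL [0.5403 0.1683]
side ridgeBackR [0.5495 0.0858]
side tailL [0.4975 0.1628]
side tailR [0.506  0.0824]
side base bl [0.4362 0.1846]
side base br [0.4481 0.055 ]
side base tl [0.7343 0.2032]
Lb 4.230920567589135
Rb 4.037006208776401
tailL 3.3043018580219896
tailR 3.6750589601308286
side press_pad [array([0.5238, 0.1189, 0.039 ])]
side bar_entry [array([0.6618, 0.1285, 0.0354])]
side stop_face [array([0.7219, 0.1389, 0.0333])]
side station [array([0.5932, 0.1228, 0.0006])]
top press_pad [array([0.5277, 0.1234, 0.0383])]
top bar_entry [array([0.6604, 0.1333, 0.0346])]
top stop_face [array([0.7264, 0.1344, 0.0338])]
top station [array([0.591 , 0.1256, 0.0003])]
side press_pad [array([0.5238, 0.1189, 0.039 ])]
side bar_entry [array([0.6618, 0.1285, 0.0354])]
side stop_face [array([0.7219, 0.1389, 0.0333])]
side station [array([0.5932, 0.1228, 0.0006])]
top press_pad [array([0.5277, 0.1234, 0.0383])]
top bar_entry [array([0.6604, 0.1333, 0.0346])]
top stop_face [array([0.7264, 0.1344, 0.0338])]
top station [array([0.591 , 0.1256, 0.0003])]
1.75
```

The black carrier lies in the channel: pad at zoomed pixel (398,371) of the top view, bar near row 160, and blue stop at row 80. The red tray at lower left of the top view is the look-alike. Station is about (0.592, 0.1265), yaw about 4°. The carrier is at about -17 mm. I'll move over the pad now.

```bash
python3 -m creep '[[[30,-15,0,15,0],[30,-43,0,43,0],[30,-72,0,71,0],[30,-101,0,99,0],[30,-130,0,127,0],[30,-159,0,155,0],[30,-188,0,183,0],[30,-217,0,211,0],[30,-246,0,239,0],[30,-275,0,267,0]]]' 30
cat > st.py <<'E'
from h import *
np.set_printoptions(precision=4,suppress=True)
import sys
def st():
    o=bot.get_obs();p=np.array(o['ee_pos']);M=R.from_rotvec(o['tcp_rot']).as_matrix()
    y=np.radians(4.0);c=np.array([.592,.1265,0]);Rs=R.from_euler('z',y).as_matrix()
    q=Rs.T@(p-c)
    f=np.array(o['wrist_force'])
    print('t',round(o['time_s'],2),'p',p,'in station',q,'toolz yaw',np.degrees(np.arctan2(M[1,2],M[0,2])).round(2),'tooly',M[:,1],'F',Rs.T@f,'open',round(o['opening'],3))
    return p,M,Rs,c,q
if __name__=='__main__':
    p,M,Rs,c,q=st()
    if len(sys.argv)>1:
        tgt=Rs@np.array(eval(sys.argv[1]))+c
        print('shift mm',(M.T@(tgt-p))*1000,'turn',np.degrees(np.arctan2(M[1,2],M[0,2]))-4.0)
E
python3 st.py '[-.064,0,.2]'
```

```text
time_s: 2.58
ee_pos: [0.3918, -0.3459, 0.2537]
tcp_rot: [-1.34, 0.978, -0.98]
wrist_force: [1.6, -0.4, -0.7]
opening: 0.352
t 2.58 p [ 0.3918 -0.3459  0.2537] in station [-0.2327 -0.4573  0.2537] toolz yaw 17.68 tooly [ 0.0007 -0.0005 -1.    ] F [ 1.5156 -0.5556 -0.6746] open 0.352
shift mm [-404.4418   53.5111  272.0118] turn 13.676957889330431
```

```bash
python3 -m creep '[[[30,-33,0,22,2],[30,-67,0,45,4],[30,-101,0,68,6],[30,-135,0,91,8],[30,-169,5,114,10],[30,-203,10,136,12],[30,-237,16,159,13.7],[30,-271,22,182,13.7],[30,-305,30,205,13.7],[30,-339,36,228,13.7]]]'
python3 st.py '[-.064,0,.1]'
```

```text
time_s: 3.42
ee_pos: [0.5065, 0.0482, 0.2175]
tcp_rot: [-1.241, 1.157, -1.159]
wrist_force: [1.2, -0.7, -0.1]
opening: 0.349
t 3.42 p [0.5065 0.0482 0.2175] in station [-0.0908 -0.0721  0.2175] toolz yaw 3.97 tooly [ 0.0014 -0.0006 -1.    ] F [ 1.1539 -0.7677 -0.098 ] open 0.349
shift mm [-72.1966 117.4661  26.5791] turn -0.030273959786350613
```

```bash
python3 -m creep '[[[30,-15,5,5,0],[30,-35,15,12,0],[30,-55,30,20,0],[30,-68,50,25,0],[30,-72,75,26,0],[30,-72,95,26,0],[30,-72,108,26,0],[30,-72,116,26,0],[30,-72,118,26,0],[30,-72,118,26,0]]]'
python3 - <<'E'
from st import *
st()
im=bot.read_camera('top')[:,:,::-1][130:250,210:380]
cv2.imwrite('pics/t3.png',cv2.resize(im,None,fx=4.7,fy=4.7,interpolation=cv2.INTER_CUBIC))
im=bot.read_camera('side')[:,:,::-1][150:260,230:360]
cv2.imwrite('pics/s3.png',cv2.resize(im,None,fx=5.4,fy=5.4,interpolation=cv2.INTER_CUBIC))
E
```

```text
time_s: 4.25
ee_pos: [0.5277, 0.1217, 0.0993]
tcp_rot: [-1.241, 1.157, -1.159]
wrist_force: [0.4, -0.4, 0.8]
opening: 0.353
t 4.25 p [0.5277 0.1217 0.0993] in station [-0.0645 -0.0003  0.0993] toolz yaw 3.95 tooly [ 0.001  -0.0008 -1.    ] F [ 0.3424 -0.3908  0.8364] open 0.353
```

View pics/t3.png

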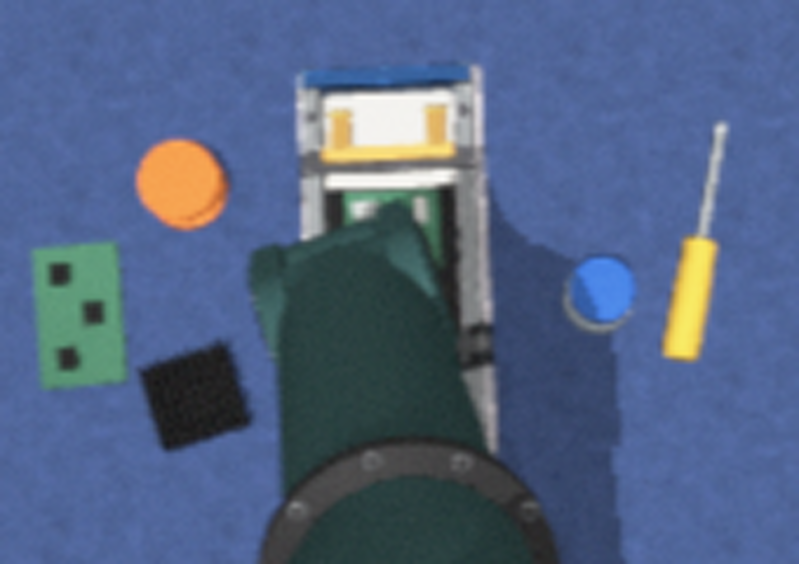

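View pics/s3.png

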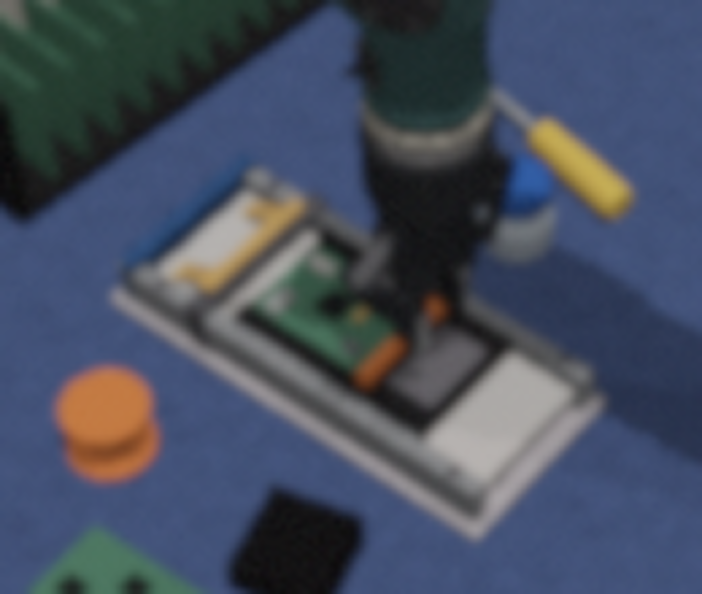

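Run:
```python
from st import *
p,M,Rs,c,q=st()
for n,l in(('tipL',[-.022,.022,0]),('tipR',[.022,.022,0]),('tip0',[0,.022,0]),('tip z+',[0,.022,.011]),('fingers inner',[-.015,0,0]),('inR',[.015,0,0]),('body',[0,-.051,0]),('altA',[0,.022,.022]),('altB',[0,.022,-.022])):
    u=proj('side',p+M@np.array(l)); print(n,((u-[230,150])*5.4).round())
```

```text
t 4.35 p [0.5283 0.1218 0.1003] in station [-0.0639 -0.0002  0.1003] toolz yaw 3.95 tooly [ 0.003  -0.0002 -1.    ] F [-0.3861  0.137  -0.8204] open 0.351
tipL [408. 343.]
tipR [455. 298.]
tip0 [432. 320.]
tip z+ [418. 311.]
fingers inner [415. 312.]
inR [447. 281.]
body [430. 240.]
altA [403. 302.]
altB [460. 338.]
```

```bash
python3 -m creep '[[[30,0,5,0,0],[30,0,12,0,0],[30,0,20,0,0],[30,0,26,0,0],[30,0,30,0,0],[30,0,33,0,0],[30,0,34,0,0],[30,0,35,0,0],[30,0,36,0,0],[30,0,36,0,0]]]'; python3 st.py
```

```text
time_s: 5.18
ee_pos: [0.5284, 0.1218, 0.0642]
tcp_rot: [-1.239, 1.156, -1.16]
wrist_force: [0.3, 0.7, -0.6]
opening: 0.354
t 5.18 p [0.5284 0.1218 0.0642] in station [-0.0637 -0.0002  0.0642] toolz yaw 3.95 tooly [ 0.003  -0.0001 -1.    ] F [ 0.2991  0.6611 -0.5666] open 0.354
```

```bash
python3 -m creep '[[[30,0,1,0,0],[30,0,2,0,0],[30,0,3,0,0],[30,0,4,0,0],[30,0,5,0,0],[30,0,6,0,0],[30,0,6.5,0,0],[30,0,7,0,0],[30,0,7,0,0],[30,0,7,0,0]]]'; python3 st.py
```

```text
time_s: 6.02
ee_pos: [0.5286, 0.1219, 0.0579]
tcp_rot: [-1.239, 1.156, -1.16]
wrist_force: [-1.7, -1.1, 7.7]
opening: 0.354
t 6.02 p [0.5286 0.1219 0.0579] in station [-0.0636 -0.0002  0.0579] toolz yaw 3.94 tooly [ 0.0034 -0.0001 -1.    ] F [-1.7444 -0.9578  7.7083] open 0.354
```

```bash
python3 -m creep '[[[30,0,1,0,0],[30,0,2,0,0],[30,0,3,0,0],[30,0,4,0,0],[30,0,5,0,0],[30,0,5.3,0,0],[30,0,5.3,0,0],[30,0,5.3,0,0],[30,0,5.3,0,0],[30,0,5.3,0,0]]]'; python3 st.py
```

```text
time_s: 6.85
ee_pos: [0.5286, 0.1219, 0.0537]
tcp_rot: [-1.238, 1.156, -1.16]
wrist_force: [-1.2, -0.3, 11.1]
opening: 0.352
t 6.85 p [0.5286 0.1219 0.0537] in station [-0.0636 -0.0002  0.0537] toolz yaw 3.94 tooly [ 0.0036 -0.0001 -1.    ] F [-1.2645 -0.1763 11.1103] open 0.352
```

```bash
python3 -m creep '[[[30,0,0.5,2,0],[30,0,0.5,4,0],[30,0,0.5,6,0],[30,0,0.5,8,0],[30,0,0.5,10,0],[30,0,0.5,12,0],[30,0,0.5,14,0],[30,0,0.5,16,0],[30,0,0.5,18,0],[30,0,0.5,20,0]]]'; python3 st.py
python3 - <<'E'
from h import *
im=bot.read_camera('side')[:,:,::-1][150:260,230:360]
cv2.imwrite('pics/s4.png',cv2.resize(im,None,fx=5.4,fy=5.4,interpolation=cv2.INTER_CUBIC))
E
```

```text
time_s: 7.68
ee_pos: [0.5433, 0.1226, 0.0534]
tcp_rot: [-1.248, 1.162, -1.156]
wrist_force: [-8.0, -0.3, 11.7]
opening: 0.351
t 7.68 p [0.5433 0.1226 0.0534] in station [-0.0489 -0.0005  0.0534] toolz yaw 3.99 tooly [-0.0068 -0.0027 -1.    ] F [-7.9854  0.2699 11.6878] open 0.351
```

View pics/s4.png

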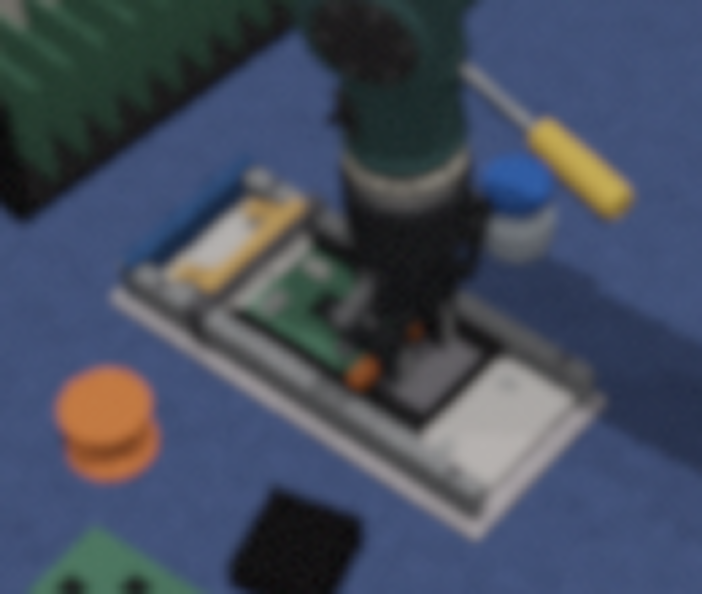

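```bash
python3 -m creep '[[[30,0,0.5,5,0],[30,0,1,7,0],[30,0,1,9,0],[30,0,1,11,0],[30,0,1,13,0],[30,0,1,15,0],[30,0,1,17,0],[30,0,1,19,0],[30,0,1,21,0],[30,0,1,23,0]]]'; python3 st.py
python3 - <<'E'
from h import *
im=bot.read_camera('side')[:,:,::-1][150:260,230:360]
cv2.imwrite('pics/s5.png',cv2.resize(im,None,fx=5.4,fy=5.4,interpolation=cv2.INTER_CUBIC))
E
```

```text
time_s: 8.57
ee_pos: [0.5613, 0.1237, 0.0524]
tcp_rot: [-1.257, 1.168, -1.152]
wrist_force: [-7.7, -0.3, 11.4]
opening: 0.351
t 8.57 p [0.5613 0.1237 0.0524] in station [-0.0308 -0.0007  0.0524] toolz yaw 4.02 tooly [-0.0168 -0.005  -0.9998] F [-7.7067  0.2547 11.3556] open 0.351
```

View pics/s5.png

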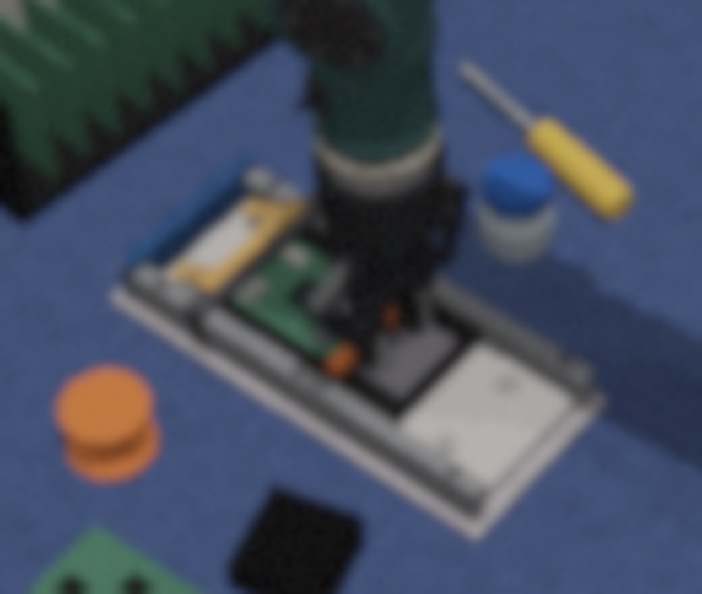

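```bash
python3 -m creep '[[[30,0,0.5,5,0],[30,0,0.5,8,0],[30,0,0.5,11,0],[30,0,0.5,14,0],[30,0,0.5,17,0],[30,0,0.5,20,0],[30,0,0.5,23,0],[30,0,0.5,26,0],[30,0,0.5,29,0],[30,0,0.5,32,0]]]'; python3 st.py
python3 - <<'E'
from h import *
im=bot.read_camera('side')[:,:,::-1][150:260,230:360]
cv2.imwrite('pics/s6.png',cv2.resize(im,None,fx=5.4,fy=5.4,interpolation=cv2.INTER_CUBIC))
E
```

```text
time_s: 9.45
ee_pos: [0.5885, 0.1255, 0.0517]
tcp_rot: [-1.266, 1.174, -1.148]
wrist_force: [-10.1, 0.0, 12.8]
opening: 0.356
t 9.45 p [0.5885 0.1255 0.0517] in station [-0.0035 -0.0007  0.0517] toolz yaw 4.05 tooly [-0.0269 -0.007  -0.9996] F [-10.0787   0.7381  12.8412] open 0.356
```

View pics/s6.png

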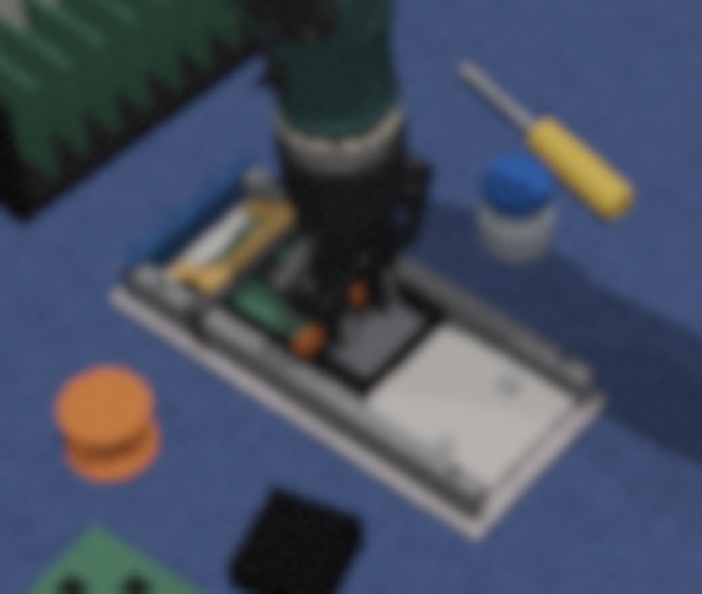

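```bash
python3 -m creep '[[[30,0,0,5,0],[30,0,0,7,0],[30,0,0,9,0],[30,0,0,11,0],[30,0,0,13,0],[30,0,0,15,0],[30,0,0,17,0],[30,0,0,19,0],[30,0,0,21,0],[30,0,0,23,0]]]'; python3 st.py
python3 - <<'E'
from h import *
im=bot.read_camera('side')[:,:,::-1][150:260,230:360]
cv2.imwrite('pics/s7.png',cv2.resize(im,None,fx=5.4,fy=5.4,interpolation=cv2.INTER_CUBIC))
E
```

```text
time_s: 10.33
ee_pos: [0.6057, 0.1267, 0.0511]
tcp_rot: [-1.277, 1.181, -1.143]
wrist_force: [-9.9, -0.2, 11.7]
opening: 0.349
t 10.33 p [0.6057 0.1267 0.0511] in station [ 0.0137 -0.0008  0.0511] toolz yaw 4.07 tooly [-0.0393 -0.0095 -0.9992] F [-9.8426  0.5179 11.6578] open 0.349
```

View pics/s7.png

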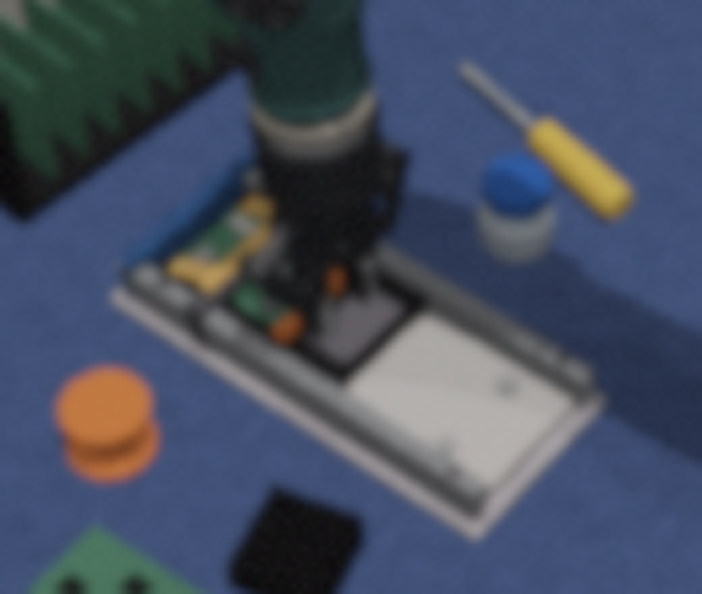

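```bash
python3 -m creep '[[[30,0,0,5,0],[30,0,0,6,0],[30,0,0,7,0],[30,0,0,8,0],[30,0,0,9,0],[30,0,0,10,0],[30,0,0,11,0],[30,0,0,12,0],[30,0,0,13,0],[30,0,0,13,0]]]'; python3 st.py
```

```text
time_s: 11.22
ee_pos: [0.6093, 0.127, 0.0504]
tcp_rot: [-1.294, 1.194, -1.135]
wrist_force: [-14.8, -1.3, 15.9]
opening: 0.355
t 11.22 p [0.6093 0.127  0.0504] in station [ 0.0173 -0.0007  0.0504] toolz yaw 4.11 tooly [-0.0592 -0.0133 -0.9982] F [-14.8826  -0.2363  15.9219] open 0.355
```

Run:
```python
from h import *
im=bot.read_camera('side')[:,:,::-1][150:260,230:360]
cv2.imwrite('pics/s8.png',cv2.resize(im,None,fx=5.4,fy=5.4,interpolation=cv2.INTER_CUBIC))
im=bot.read_camera('top')[:,:,::-1][130:250,210:380]
cv2.imwrite('pics/t8.png',cv2.resize(im,None,fx=4.7,fy=4.7,interpolation=cv2.INTER_CUBIC))
```

```text
(no output)
```

View pics/s8.png

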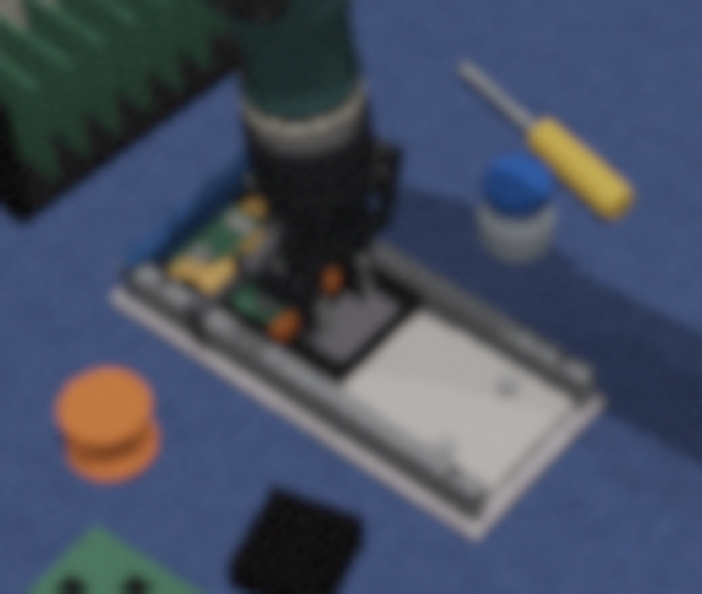

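View pics/t8.png

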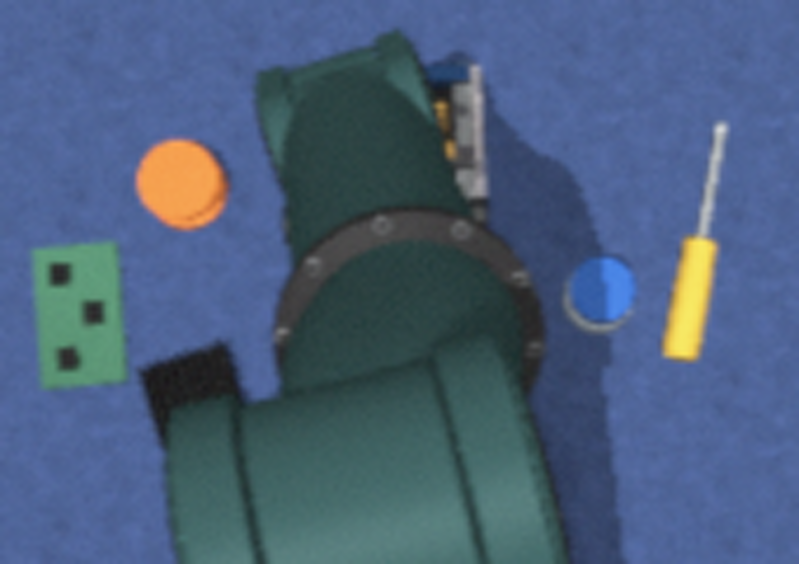

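Run:
```python
from st import *
p,M,Rs,c,q=st()
for x in (-.025,-.02,-.015):
  for l in([x,.045,.031],[x,-.045,.031],[x,0,.031]):
    u=proj('side',c+Rs@np.array(l)); print(l,((u-[230,150]+.5)*5.4-.5).round())
for x in (.02,.025,.03):
  print('ridge',x,((proj('side',c+Rs@np.array([x,.04,.041]))-[230,150]+.5)*5.4-.5).round())
```

```text
t 11.32 p [0.6093 0.127  0.0504] in station [ 0.0172 -0.0007  0.0504] toolz yaw 4.1 tooly [-0.0591 -0.0133 -0.9982] F [-14.8646   0.8651  14.9596] open 0.348
[-0.025, 0.045, 0.031] [339. 386.]
[-0.025, -0.045, 0.031] [433. 297.]
[-0.025, 0, 0.031] [387. 340.]
[-0.02, 0.045, 0.031] [333. 382.]
[-0.02, -0.045, 0.031] [427. 293.]
[-0.02, 0, 0.031] [380. 336.]
[-0.015, 0.045, 0.031] [327. 378.]
[-0.015, -0.045, 0.031] [420. 289.]
[-0.015, 0, 0.031] [374. 333.]
ridge 0.02 [288. 335.]
ridge 0.025 [282. 331.]
ridge 0.03 [276. 327.]
```

```bash
python3 -m creep '[[[30,0,0,6,0],[30,0,0,8,0],[30,0,0,10,0],[30,0,0,12,0],[30,0,0,14,0],[30,0,0,16,0],[30,0,0,18,0],[30,0,0,18,0],[30,0,0,18,0],[30,0,0,18,0]]]'; python3 st.py
python3 - <<'E'
from h import *
im=bot.read_camera('side')[:,:,::-1][170:230,250:320]
cv2.imwrite('pics/s9.png',cv2.resize(im,None,fx=10,fy=10,interpolation=cv2.INTER_CUBIC))
E
```

```text
time_s: 12.15
ee_pos: [0.61, 0.1271, 0.0501]
tcp_rot: [-1.325, 1.217, -1.12]
wrist_force: [-25.8, -0.9, 31.7]
opening: 0.353
t 12.15 p [0.61   0.1271 0.0501] in station [ 0.018  -0.0007  0.0501] toolz yaw 4.15 tooly [-0.0951 -0.02   -0.9953] F [-25.8446   0.8913  31.6542] open 0.353
```

View pics/s9.png

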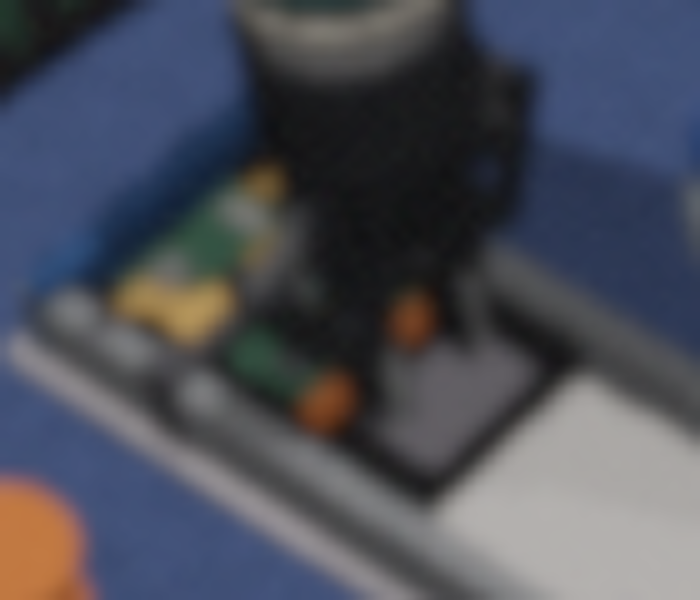

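```bash
python3 -m creep '[[[30,0,-3,0,0],[30,0,-7,-0.7,0],[30,0,-11,-1.5,0],[30,0,-15,-3,0],[30,0,-20,-4,0],[30,0,-28,-5,0],[30,0,-40,-6,0],[30,0,-55,-7,0],[30,0,-75,-9,0],[30,0,-95,-11,0]]]'; python3 st.py
python3 - <<'E'
from h import *
im=bot.read_camera('side')[:,:,::-1][170:230,250:320]
cv2.imwrite('pics/s10.png',cv2.resize(im,None,fx=10,fy=10,interpolation=cv2.INTER_CUBIC))
E
```

```text
time_s: 13.03
ee_pos: [0.6081, 0.1281, 0.1469]
tcp_rot: [-1.325, 1.217, -1.12]
wrist_force: [0.1, 1.1, -0.3]
opening: 0.353
t 13.03 p [0.6081 0.1281 0.1469] in station [0.0161 0.0005 0.1469] toolz yaw 4.14 tooly [-0.0954 -0.0201 -0.9952] F [ 0.1318  1.078  -0.2958] open 0.353
```

View pics/s10.png

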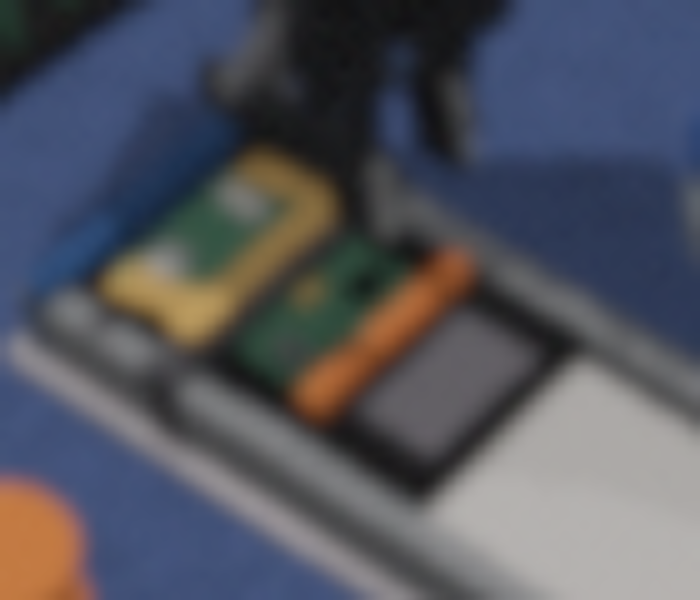

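```bash
python3 -m creep '[[[30,0,-20,-3,0],[30,0,-45,-8,0],[30,15,-70,-15,0],[30,40,-85,-25,0],[30,75,-90,-35,0],[30,112,-90,-45,0],[30,148,-90,-55,0],[30,185,-90,-65,0],[30,220,-90,-70,0],[30,240,-90,-70,0]]]'
python3 - <<'E'
from st import *
st()
im=bot.read_camera('side')[:,:,::-1][170:230,250:320]
cv2.imwrite('pics/s11.png',cv2.resize(im,None,fx=10,fy=10,interpolation=cv2.INTER_CUBIC))
im=bot.read_camera('top')[:,:,::-1][130:250,210:380]
cv2.imwrite('pics/t11.png',cv2.resize(im,None,fx=4.7,fy=4.7,interpolation=cv2.INTER_CUBIC))
y=np.radians(4);Rs=R.from_euler('z',y).as_matrix();c=np.array([.592,.1265,0])
for cam in('side','top'):
  for l in('carrier_center','press_pad','stop_face','bar_entry'):
    for d in bot.tip_of(cam,l): print(cam,l,round(d['p'],2),Rs.T@(np.array(d['position'])-c))
E
```

```text
time_s: 13.92
ee_pos: [0.5649, -0.1196, 0.251]
tcp_rot: [-1.319, 1.216, -1.129]
wrist_force: [1.1, -0.0, 0.3]
opening: 0.347
t 13.92 p [ 0.5649 -0.1196  0.251 ] in station [-0.0442 -0.2437  0.251 ] toolz yaw 3.79 tooly [-0.0886 -0.0208 -0.9959] F [ 1.0595 -0.1057  0.3066] open 0.347
side carrier_center 0.87 [-0.2345  0.4831  0.0067]
side carrier_center 0.69 [ 0.0549 -0.      0.0305]
side press_pad 0.93 [ 0.0055 -0.0013  0.0358]
side press_pad 0.69 [-0.195   0.5116  0.0172]
side stop_face 0.6 [0.1322 0.0011 0.034 ]
side stop_face 0.6 [-0.239  -0.5865 -0.0024]
side bar_entry 0.91 [ 0.0722 -0.0018  0.0335]
top carrier_center 0.85 [ 0.0623 -0.0009  0.0278]
top carrier_center 0.64 [-0.2312  0.4821  0.0036]
top press_pad 0.97 [-0.1936  0.5165  0.0119]
top press_pad 0.63 [ 0.0055 -0.0003  0.0303]
top press_pad 0.58 [ 0.1338 -0.002   0.0348]
top press_pad 0.48 [-0.2342 -0.5878  0.0014]
top stop_face 0.8 [0.1311 0.0009 0.0306]
top bar_entry 0.89 [0.0696 0.0011 0.0343]
```

View pics/t11.png

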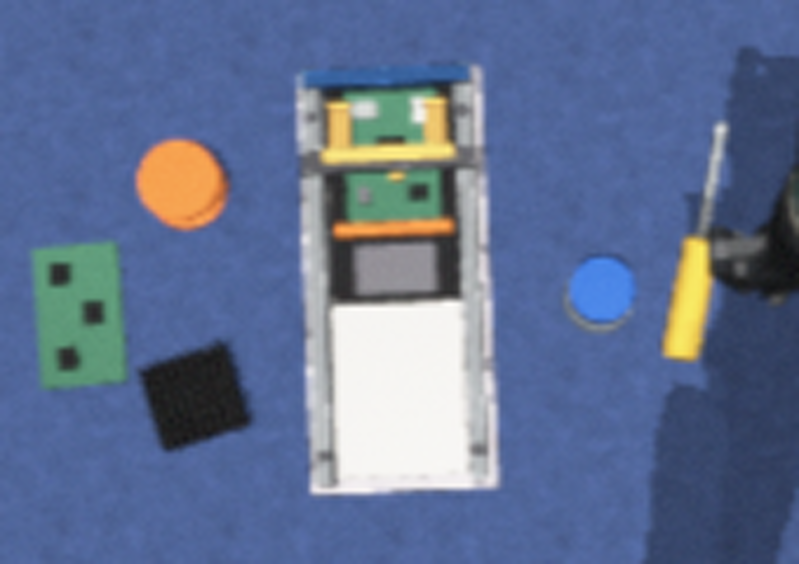

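View pics/s11.png

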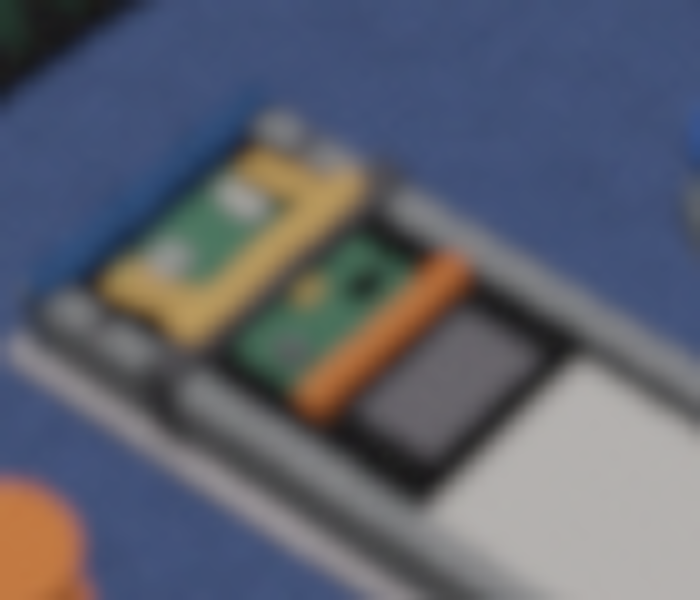

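Run:
```python
from st import *
T=lambda u,v,z: ray_z('top',(210+(u+.5)/4.7-.5,130+(v+.5)/4.7-.5),z)
y=np.radians(4);Rs=R.from_euler('z',y).as_matrix();c=np.array([.592,.1265,0])
for u,v in((331,303),(461,299)): print(Rs.T@(T(u,v,.035)-c))
st(); print(bot.hand_in())
```

```text
[-0.0188  0.0446  0.035 ]
[-0.0196 -0.0449  0.035 ]
t 14.42 p [ 0.5668 -0.1123  0.2499] in station [-0.0418 -0.2364  0.2499] toolz yaw 4.29 tooly [-0.0885 -0.0178 -0.9959] F [ 0.1298  0.0536 -0.2913] open 0.351
the job is handed in; nothing more can be done
None
```

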